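# Push the grinding wheel's guard window up to its height pointer

## Robot

A 6-joint arm with a two-finger parallel gripper is mounted at the origin on the work surface. World frame = base frame: x ahead of the robot, y to its left, z up, the work surface at z = 0. Lengths are in m, angles in rad, forces in N, time in s.
With the tool pointing down it reaches from about 0.225 to 0.725 m from the base axis. Payload 3.1 kg.
Tool frame: the origin (TCP) lies on the front face of the gripper's body, between the roots of the fingers; the fingertips stand 73 mm ahead of it and the grasp point (between the pads) lies 54 mm ahead of it (ctrl.finger_overhang is the distance from the TCP to the fingertips, in m); y points along the fingers, z is the direction in which the jaws open and shut, and the axes are right-handed (so a half turn about y gives the same grasp; the last joint's range is limited). The gripper opens to 85 mm and grips with 20 to 120 N. Pads are 22 mm wide; open, the fingers measure 114 mm over their backs; the gripper's body (76 mm by 85 mm) begins 54 mm behind the grasp point. The pads swing forward as they close: fully open they stand 13 mm farther back than shut.
Start: joints at [1.07, 0.048, 0.099, 1.622, 0, 1.443], TCP at [0.191, 0.489, 0.304] pointing down, gripper open.
Joint ranges: [-2.91, 2.91], [-0.99, 1.94], [-1.21, 1.42], [-2.12, 2.29], [-1.49, 1.47], [-3.14, 3.14]. Speed limits (rad/s): [2.79, 2.79, 3.14, 3.14, 3.14, 3.14].

## Interface

Orientations are given as a unit quaternion [x, y, z, w].
In Python, from bench import sensors, capture, order, ctrl gives the robot as it stands. The module is installed in compiled form; this text tells all that it offers.
- The arm moves only by the tool apply_moves, never from a script. Its argument "series" is a list of rows, each a list of 3 entries, a list of its own where there are three numbers: the shift along the world's x, y, z in units of 0.8 m (1.0 is 0.8 m), then the turn, a rotation vector about the world's x, y, z in units of 180 degrees (1.0 is 180 degrees), then the gripper command: -1 is shut, 1 is fully open, values between are in proportion. In form: [[[tx, ty, tz], [rx, ry, rz], gripper], ...]. A call has 1 to 12 rows; each row is the pose to reach, as a shift and turn from the pose commanded when the call began, turning the shorter way round; what a row does not reach only later rows make up. A row lasts 1/12 s, in which the tool goes at most 41.7 mm and 7.16 degrees, less where a joint would pass 70% of its speed; a pose out of reach is approached as far as the arm can. A call with a number of a shift or a turn outside -1 to 1 is refused whole. A call with a gripper value outside its range is refused whole. The fingers move at their own pace and stop on an object; "squeeze" is the grip in N (left out, the last holds). Time passes only in rows, so rows that repeat a pose let the fingers close. It gives the time, the measured TCP pose, the force and the opening at its end, in the units of the state.
- sensors.sense(): the state, without advancing time (a new reading comes with each control period).
- capture(name): name is "side" or "top"; returns a dict with "frame" (480x640x3 uint8, red, green, blue), "depth" (480x640 float32, m along the optical axis (not along the pixel's ray), 0 where there is no reading), "fx", "fy", "cx", "cy" (pixels), "world_from_camera" (4x4, takes a point from camera to world coordinates). Camera axes: x right, y down, z forward; pixel columns grow to the right and rows downward; lengths in m; the calibration is good to about 2 mm. A picture is of the moment at which its call begins.
- order.job_done(): hands the job in, once; it reports no verdict.
The state is a dict: "clock": time; "joint_pos": joint angles; "joint_velocities": joint speeds; "joint_torque": joint torques, N m; "ee_pos": TCP position; "orientation": TCP orientation; "ft_force": force on the tool from outside, world axes, zero at the start; "ft_torque": the same for the moment, N m; "finger_gap": opening from 0.0 (shut) to 1.0 (fully open).
Only numpy, scipy, OpenCV 4.12 (cv2) and the standard library are available. Lean on these libraries where they do the work, as an engineer would, in place of code of your own. Each camera call takes 0.05 s, during which the arm holds its last target.

## Task

Open the grinding wheel's sloping guard window: with your fingertips under the metal lip along its bottom edge, push it up its slope until the top of the lip is in line with the steel pointer plate on the left-hand post as the robot faces it, then back away and leave it standing there. Only push: do not pinch the lip, do not touch the clear pane and do not shift the pointer. Leave everything else on the bench where it is.

Things in the scene. Friction and masses are not known exactly. Their poses are not given: they have to be found in the camera images.
- machine: Fixed timber grinding stand. Base board 440 x 420 x 20 mm, front edge at x = -190 mm; two timber posts 45 mm square, 340 mm apart, leaning back 35 degrees from upright; behind them a 240 mm stone wheel. Origin on the bench; x level, from the window's front to the wheel; y left, z up. Below the lip the opening is closed by a wooden sill 3 mm behind the posts' front plane.
- sash (a joint): Travel of the guard window up its slope, m: 0 shut, 0.20 fully open; it moves 35 degrees from vertical, up and towards +x of the machine. A hidden counterweight balances it: it stays where it is left, and 1 to 5 N along the slope moves it. The top of the lip is in line with the pointer when sash equals pointer.
- pointer (a joint): Place of the pointer along the left post, m, on the same scale as sash. It is clamped by friction (15 N) and must not be moved.
- lip_edge (a point): Middle of the lip's lower front edge, on the window. z up the slope (travel), x square to the window, inward and 35 degrees below level, y left. The lip is an aluminium bar 280 mm long, 18 mm thick (underside z = 0), standing 42 mm out from the posts' front plane; its upper 9 mm is set back 10 mm at the front. The space in front of and below it is free down to the base board. The clear pane, 257 x 180 mm, rises from the lip.
- lip_left (a point): Top of the lip at its left end, 10 mm back from the front edge (z up the slope, as for lip_edge): the point to bring level with pointer_tip.
- pointer_tip (a point): Near corner of the upper face of the pointer, a dark steel plate 3 mm thick, 36 mm wide, that stands out 32 mm from the front of the left post, square to it, 12 mm left of the lip's end. z up the slope. Level when lip_left has z = 0 in this frame.
- frame: Loose small wooden picture frame lying flat, 160 x 120 x 18 mm, origin under its centre. Bystander.
- sander: Loose cork sanding block, 100 x 60 x 34 mm, lying on the bench in front of the stand, origin under its centre. Bystander.
- offcut: Loose dark wood offcut 50 x 110 x 28 mm on the bench in front of the stand, origin under its centre. Bystander.
- workpiece: Loose wooden block 90 x 45 x 22 mm on the base board behind the window, origin under its centre. Bystander.
- glue: Loose white plastic glue bottle, 60 mm wide, 170 mm tall, beside the stand, origin under its centre. Bystander.
- jar: Loose glass jar with steel lid, 70 mm wide, 90 mm tall, beside the stand, origin under its centre. Bystander.
- mug: Loose white mug, 80 mm wide, 90 mm tall, front left of the stand, origin under its centre. Bystander.
- driver: Loose screwdriver lying front right of the stand. Bystander.

How it is judged:
By the outcome, as a careful person would: the job done as asked, in the order asked, and still so for the second after the job is handed in, with the robot touching nothing.
It also fails if it takes over 35 s, if anything falls off the work surface, if the arm or the gripper's body presses on something with over 40 N, if the wrist force passes 120 N, or if a joint passes its speed limit or range.

## Working session

There is one attempt and no reset: what is moved stays moved. The work goes in short steps, Python scripts to look and compute and a tool call to move; the robot and the scene stay as the last step left them, time stands still between calls to the robot, and variables do not carry over. Pictures are saved under pics/ and viewed, and the job is handed in when it is done.

Besides the shell and the picture viewer there is one more tool, called after "Request:" as a command line: name --argument value ..., lists and objects as JSON in quotes. apply_moves: Moves the arm, as the interface text tells. Its arguments: {"type":"object","properties":{"series":{"type":"array"},"squeeze":{"type":"number"}},"required":["series"]}

```bash
mkdir -p pics
cat > h.py <<'E'
import numpy as np, cv2
from bench import sensors, capture, order, ctrl
def snap(n,f):
    c=capture(n); cv2.imwrite('pics/'+f+'.png',c['frame'][:,:,::-1]); np.savez('pics/'+f+'.npz',**c); return c
def pt(c,u,v,d=None):
    d=float(c['depth'][int(v),int(u)]) if d is None else d
    return (c['world_from_camera']@np.array([(u-c['cx'])/c['fx']*d,(v-c['cy'])/c['fy']*d,d,1]))[:3]
E
python3 - <<'E'
from h import *
print(sensors.sense(), ctrl.finger_overhang)
for n in('side','top'):
    c=snap(n,n+'0'); print(n,c['fx'],c['cx'],c['cy'],c['world_from_camera'].round(4))
E
```

```text
{'clock': 0.0, 'joint_pos': array([ 1.07025778e+00,  4.87154674e-02,  9.75909079e-02,  1.62198499e+00,
       -3.06112225e-06,  1.44304073e+00]), 'joint_velocities': array([ 7.07180738e-04, -1.15537965e-04, -5.52340541e-05,  1.76035543e-04,
        2.92826294e-04,  6.96323562e-04]), 'joint_torque': array([ 2.32007451e-04, -3.38784027e+01,  3.20012891e+01,  2.03631353e-02,
       -7.75522426e-05,  3.37551320e-06]), 'ee_pos': array([0.19098761, 0.48855647, 0.30273183]), 'orientation': array([ 0.69563692, -0.13128845,  0.13078507, -0.6940806 ]), 'ft_force': array([-0.120875  , -0.11605973,  0.84681456]), 'ft_torque': array([ 0.03961565,  0.02021331, -0.01207512]), 'finger_gap': 1.0013745223013681} 0.0726
side 535.5932770474706 320.8893566710222 234.46922921364316 [[ 0.8233 -0.2695  0.4996 -0.066 ]
 [-0.5676 -0.3998  0.7197 -0.8228]
 [ 0.0058 -0.8761 -0.4821  0.6959]
 [ 0.      0.      0.      1.    ]]
top 447.5754718942254 314.3244928079495 240.67461472543658 [[-0.0238 -0.9943  0.1037  0.41  ]
 [-0.9997  0.0245  0.0048  0.0356]
 [-0.0073 -0.1036 -0.9946  1.1353]
 [ 0.      0.      0.      1.    ]]
```

View pics/side0.png

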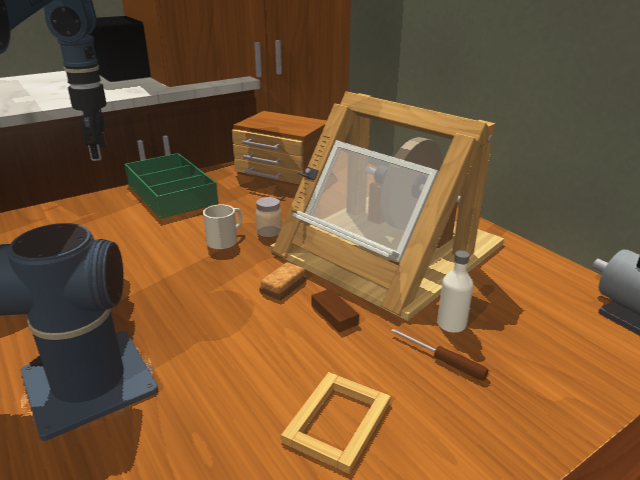

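View pics/top0.png

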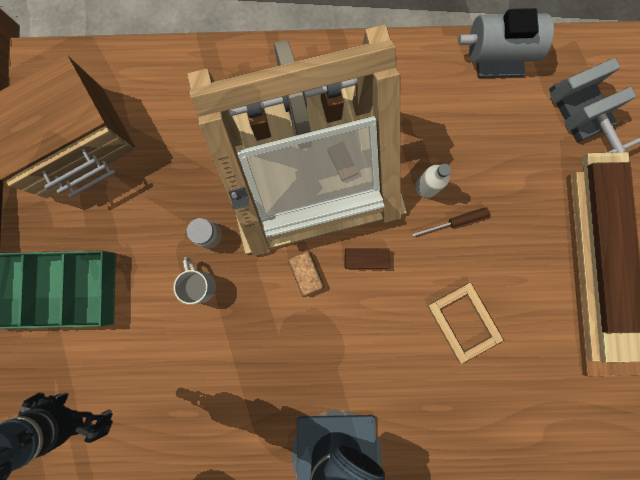

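Run:
```python
import cv2
a=cv2.imread('pics/side0.png'); b=cv2.imread('pics/top0.png')
cv2.imwrite('pics/s0z.png',cv2.resize(a[130:280,270:470],None,fx=4,fy=4,interpolation=cv2.INTER_CUBIC))
cv2.imwrite('pics/t0z.png',cv2.resize(b[140:260,215:415],None,fx=4,fy=4,interpolation=cv2.INTER_CUBIC))
```

```text
(no output)
```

View pics/s0z.png

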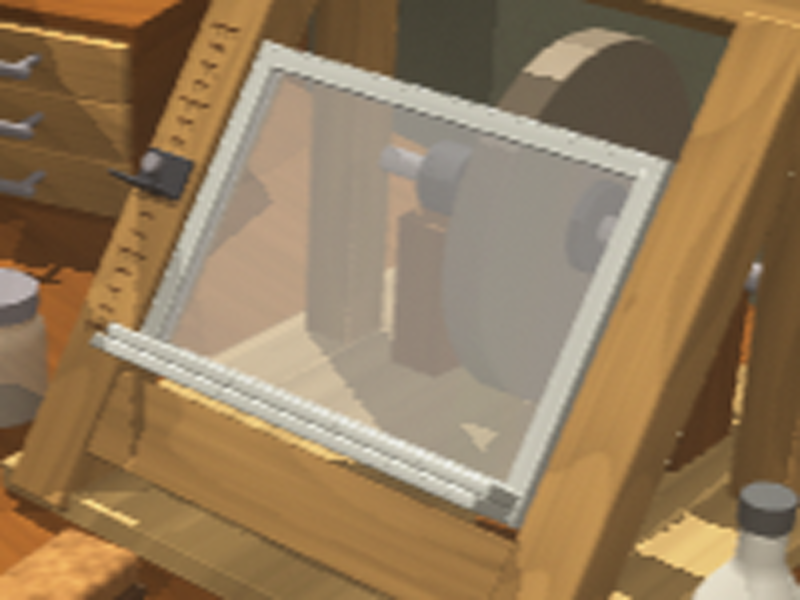

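View pics/t0z.png

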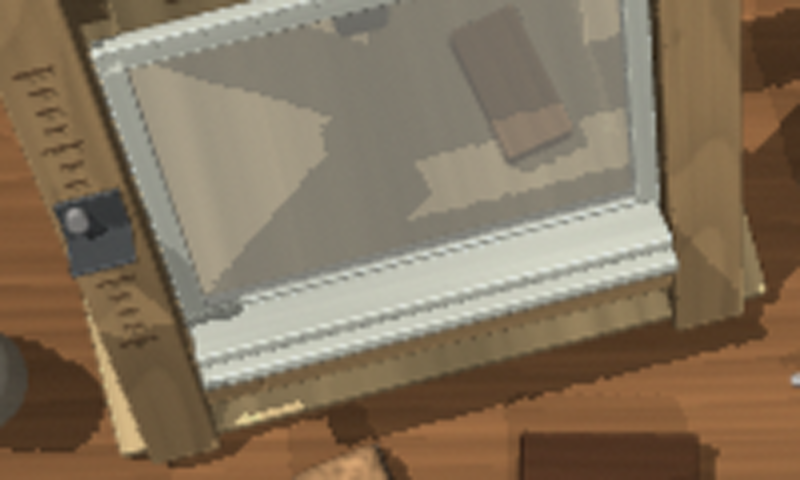

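```bash
cat >> h.py <<'E'
def cloud(c):
    v,u=np.mgrid[0:480,0:640]; d=c['depth']
    P=np.stack([(u-c['cx'])/c['fx']*d,(v-c['cy'])/c['fy']*d,d],-1)
    W=c['world_from_camera']; return P@W[:3,:3].T+W[:3,3]
E
python3 - <<'E'
from h import *
for n in ('side0','top0'):
    c=dict(np.load(f'pics/{n}.npz')); P=cloud(c); z=4
    o=(270,130) if n[0]=='s' else (215,140)
    polys={'side0':[[(215,40),(235,45),(130,300),(105,300)],[(770,60),(740,60),(550,540),(590,560)]],'top0':[[(15,20),(60,20),(85,170),(55,170)],[(670,10),(735,10),(735,300),(685,300)]]}[n]
    m=np.zeros((480,640),np.uint8)
    for p in polys: cv2.fillPoly(m,[(np.array(p)/4+o).astype(int)],1)
    m=cv2.erode(m,np.ones((2,2),np.uint8))
    Q=P[(m>0)&(c['depth']>0)]
    for it in range(4):
        q=Q.mean(0); N=np.linalg.svd(Q-q,full_matrices=False)[2][2]; r=(Q-q)@N; Q=Q[abs(r)<max(2*r.std(),.002)]
    N*=np.sign(N[0]); print(n,len(Q),N,q,r.std(),'tilt',np.degrees(np.arcsin(-N[2])),'yaw',np.degrees(np.arctan2(N[1],N[0])))
    def f(u,v): return pt(c,u/4+o[0],v/4+o[1]).round(4)
    pts={'side0':{'lipL':(100,340),'lipLb':(118,330),'lipR':(475,500),'lipRb':(510,490),'ptr':(150,185),'tip':(120,178)},'top0':{'lipL':(210,375),'lipR':(670,262),'lipmid':(440,320),'ptr':(110,255),'ptrfrontL':(75,268),'ptrfrontR':(130,262),'ptrb':(100,210)}}[n]
    for k,v in pts.items(): print(k,f(*v))
E
```

```text
side0 1249 [ 0.79698226  0.18591233 -0.57467893] [ 0.68015035 -0.06019817  0.19818692] 0.0015713713921864808 tilt 35.077150765694135 yaw 13.130599727525356
lipL [0.5266 0.1383 0.1275]
lipLb [0.5429 0.1442 0.1271]
lipR [ 0.5941 -0.1195  0.1234]
lipRb [ 0.6297 -0.1079  0.1119]
ptr [-0.066  -0.8228  0.6959]
tip [0.5797 0.1978 0.1975]
top0 1209 [ 0.7991727   0.18397944 -0.57225393] [ 0.65605355 -0.04904712  0.16506045] 0.0009969026493422256 tilt 34.907549050996785 yaw 12.96432059827798
lipL [0.5343 0.1469 0.1218]
lipR [ 0.5924 -0.1173  0.1249]
lipmid [0.562  0.015  0.1262]
ptr [0.5899 0.1904 0.2009]
ptrfrontL [0.5841 0.2097 0.1972]
ptrfrontR [0.586 0.18  0.2  ]
ptrb [0.6149 0.196  0.1982]
```

```bash
cat >> h.py <<'E'
yw=np.radians(13.05); t=np.radians(35)
xm=np.array([np.cos(yw),np.sin(yw),0]); ym=np.array([-np.sin(yw),np.cos(yw),0]); zz=np.array([0,0,1.])
nin=np.cos(t)*xm-np.sin(t)*zz; s=np.sin(t)*xm+np.cos(t)*zz
F=np.stack([nin,ym,s])   # rows
O=np.array([0.6681,-0.0546,0.1816])
def toF(p): return (np.asarray(p)-O)@F.T
def toW(q): return np.asarray(q)@F+O
E
python3 - <<'E'
from h import *
print('q', toF([0.68015,-0.0602,0.19819]), toF([0.65605,-0.04905,0.16506]))
for n in ('side0','top0'):
    c=dict(np.load(f'pics/{n}.npz')); P=toF(cloud(c)); ok=c['depth']>0
    for nm,lo,hi in [('lip',-.06,-.008),('protr',-.06,-.01)]:
        m=ok&(P[...,0]>lo)&(P[...,0]<hi)&(P[...,2]>-.3)&(P[...,2]<.2)&(abs(P[...,1])<.4)
    Q=P[m]; 
    print(n,len(Q))
    H,ye,ze=np.histogram2d(Q[:,1],Q[:,2],bins=[np.arange(-.2,.35,.02),np.arange(-.2,.15,.01)])
    print('z',ze[:-1].round(2))
    for a,b in zip(ye,H.astype(int)):
        if b.sum(): print(round(a,2),b)
E
```

```text
q [-0.00093559 -0.00817628  0.01959755] [ 0.00089766  0.00812757 -0.01956306]
side0 8458
z [-0.2  -0.19 -0.18 -0.17 -0.16 -0.15 -0.14 -0.13 -0.12 -0.11 -0.1  -0.09
 -0.08 -0.07 -0.06 -0.05 -0.04 -0.03 -0.02 -0.01  0.    0.01  0.02  0.03
  0.04  0.05  0.06  0.07  0.08  0.09  0.1   0.11  0.12  0.13]
-0.2 [ 0  0  0  0  0  0  1 26 52 52 49 55 53 57 60 56 36  0  0  0  0  0  0  0
  0  0  0  0  0  0  0  0  0  0]
-0.18 [ 0  0  0  0  0  0  0  4 17 25 28 16  8  1  3  4  5  0  0  0  0  0  0  0
  0  0  0  0  0  0  0  0  0  0]
-0.06 [ 0  0  0  0  0  0  0  0  0 15 43 18  0  0  0  0  0  0  0  0  0  0  0  0
  0  0  0  0  0  0  0  0  0  0]
-0.04 [ 0  0  0  0  0  0  0  0  0 14 43 19  0  0  0  0  0  0  0  0  0  0  0  0
  0  0  0  0  0  0  0  0  0  0]
-0.02 [ 0  0  0  0  0  0  0  0  0 14 38 18  0  0  0  0  0  0  0  0  0  0  0  0
  0  0  0  0  0  0  0  0  0  0]
-0.0 [ 0  0  0  0  0  0  0  0  0 12 39 17  0  0  0  0  0  0  0  0  0  0  0  0
  0  0  0  0  0  0  0  0  0  0]
0.02 [ 0  0  0  0  0  0  0  0  0 12 37 18  0  0  0  0  0  0  0  0  0  0  0  0
  0  0  0  0  0  0  0  0  0  0]
0.04 [ 0  0  0  0  0  0  0 
[... 2902 characters left out ...]
  0  0  0
  0  0  0  0  0  0  0  0  0  0]
0.16 [ 0  0  0  0  0  0  0  0  0  6 54 74  0  0  0  0  0  0  0  0  0  0  0  0
  0  0  0  0  0  0  0  0  0  0]
0.18 [ 0  0  0  0  0  0  0  0  0  3 55 70  0  0  0  0  0  0  0  0  0  0  0  0
  0  0  0  0  0  0  0  0  0  0]
0.2 [ 0  0  0  0  0  0  0  0  0  3 55 68  0  0  0  0  0  0  0  0  0  0  0  0
  0  0  0  0  0  0  0  0  0  0]
0.22 [ 0  0  0  0  0  0  0  0  0  1 32 41  0  0  0  0  0  0  0  0  0  0  0  0
  0  0  0  0  0  0  0  0  0  0]
0.24 [ 0  0  0  0  0  0  0  0  0  0  0  0  0  0  0  0  0  0  0  5 52  0  0  0
  0  0  0  0  0  0  0  0  0  0]
0.26 [ 0  0  0  0  0  0  0  0  0  0  0  0  0  0  0  0  0  0  0 13 57  2  1  0
  0  0  0  0  0  0  0  0  0  0]
```

```bash
cat >> h.py <<'E'
def levels(c,verbose=True):
    P=toF(cloud(c)); ok=c['depth']>0
    out=[]
    for nm,y0,y1,x0,x1 in [('lip',-.04,.22,-.028,-.012),('lipleft',.18,.225,-.03,-.012),('step',-.04,.22,-.040,-.034),('ptr',.242,.275,-.028,-.012)]:
        m=ok&(P[...,0]>x0)&(P[...,0]<x1)&(P[...,1]>y0)&(P[...,1]<y1)&(P[...,2]>-.115)&(P[...,2]<.15)
        Q=P[m]
        if len(Q)>5: print(nm,len(Q),'z med',np.median(Q[:,2]).round(4),'pct',np.percentile(Q[:,2],[10,90]).round(4))
E
python3 - <<'E'
from h import *
for n in ('side0','top0'):
    c=dict(np.load(f'pics/{n}.npz')); levels(c)
    P=toF(cloud(c)); ok=c['depth']>0
    m=ok&(P[...,0]<-.008)&(P[...,0]>-.06)&(P[...,2]>-.115)&(P[...,2]<-.07)&(P[...,1]>-.058)&(P[...,1]<.25)
    print('lip y',np.percentile(P[m][:,1],[0,.5,50,99.5,100]).round(4),'x',np.percentile(P[m][:,0],[0,1,5]).round(4))
    for a in np.arange(-.045,-.008,.003):
        mm=m&(abs(P[...,0]-a)<.0015); print(a.round(3),mm.sum(),np.percentile(P[mm][:,2],[2,50,98]).round(4) if mm.any() else '')
    m=ok&(P[...,0]<-.006)&(P[...,0]>-.06)&(P[...,2]>-.02)&(P[...,2]<.03)&(P[...,1]>.225)&(P[...,1]<.3)
    Q=P[m]; print('ptr y',np.percentile(Q[:,1],[0,2,98,100]).round(4),'x',np.percentile(Q[:,0],[0,2,98]).round(4))
E
```

```text
lip 6 z med -0.0936 pct [-0.0942 -0.0925]
step 137 z med -0.0917 pct [-0.1017 -0.0873]
ptr 14 z med -0.0013 pct [-0.0027  0.0125]
lip y [-0.0504 -0.0486  0.0684  0.2302  0.2316] x [-0.048  -0.0463 -0.0448]
-0.045 103 [-0.103  -0.0986 -0.0951]
-0.042 242 [-0.1032 -0.0989 -0.0947]
-0.039 76 [-0.1034 -0.099  -0.0935]
-0.036 63 [-0.0938 -0.0899 -0.0863]
-0.033 239 [-0.0945 -0.0899 -0.0858]
-0.03 117 [-0.0966 -0.0907 -0.0856]
-0.027 12 [-0.0987 -0.0936 -0.0861]
-0.024 6 [-0.1008 -0.0912 -0.0875]
-0.021 9 [-0.1023 -0.0968 -0.086 ]
-0.018 6 [-0.0996 -0.095  -0.09  ]
-0.015 6 [-0.1016 -0.0901 -0.0859]
-0.012 5 [-0.1007 -0.0952 -0.0872]
-0.009 5 [-0.1028 -0.0983 -0.0918]
ptr y [0.2396 0.2426 0.2778 0.279 ] x [-0.0346 -0.0345 -0.0062]
lip 566 z med -0.0847 pct [-0.0865 -0.083 ]
lipleft 123 z med -0.0848 pct [-0.0917 -0.0832]
step 280 z med -0.094 pct [-0.0991 -0.0922]
ptr 74 z med 0.001 pct [-0.      0.0025]
lip y [-0.0483 -0.0456  0.0918  0.2301  0.2317] x [-0.0445 -0.0428 -0.0415]
-0.045 6 [-0.0976 -0.0949 -0.0921]
-0.042 199 [-0.101  -0.0968 -0.0916]
-0.039 223 [-0.1029 -0.0954 -0.0911]
-0.036 118 [-0.0967 -0.0935 -0.091 ]
-0.033 213 [-0.0959 -0.0918 -0.0827]
-0.03 335 [-0.0956 -0.0886 -0.0827]
-0.027 125 [-0.0941 -0.0847 -0.082 ]
-0.024 114 [-0.0873 -0.0847 -0.0813]
-0.021 124 [-0.087  -0.0849 -0.0822]
-0.018 100 [-0.0872 -0.0845 -0.0822]
-0.015 112 [-0.0874 -0.0847 -0.0824]
-0.012 112 [-0.0874 -0.0849 -0.0818]
-0.009 92 [-0.0868 -0.0847 -0.0823]
ptr y [0.244  0.2446 0.2788 0.2799] x [-0.0328 -0.0317 -0.0065]
```

Run:
```python
from h import *
from scipy.spatial.transform import Rotation as R
st=sensors.sense(); r0=R.from_quat(st['orientation']); print(r0.as_matrix().round(3))
for q in [(-.042,.091,-.103),(-.015,.091,-.135),(-.088,.091,-.135),(-.19,.091,-.135),(-.088,.091,-.028)]: print(q,toW(q).round(4))
for sg in (1,-1):
    y=nin; z=sg*ym; x=np.cross(y,z); d=R.from_matrix(np.stack([x,y,z],1))
    rv=(d*r0.inv()).as_rotvec(); print(sg,rv/np.pi,np.linalg.norm(rv)*57.3, ((toW((-.19,.091,-.135))-st['ee_pos'])/.8).round(3))
```

```text
[[ 0.931 -0.001  0.364]
 [-0.364 -0.002  0.931]
 [-0.    -1.    -0.002]]
(-0.042, 0.091, -0.103) [0.5565 0.0129 0.1213]
(-0.015, 0.091, -0.135) [0.5601 0.0138 0.0796]
(-0.088, 0.091, -0.135) [5.019e-01 3.000e-04 1.215e-01]
(-0.19, 0.091, -0.135) [ 0.4205 -0.0186  0.18  ]
(-0.088, 0.091, -0.028) [0.5617 0.0141 0.2091]
1 [-0.02183435 -0.30922078  0.17639733] 64.20451181279323 [ 0.287 -0.634 -0.154]
-1 [ 0.39653599 -0.02961153 -0.73001635] 149.64305333517447 [ 0.287 -0.634 -0.154]
```

Request:
apply_moves --series '[[[0.02,-0.05,0.0],[-0.002,-0.03,0.018],-1],[[0.045,-0.1,0.0],[-0.004,-0.06,0.035],-1],[[0.065,-0.15,0.0],[-0.006,-0.09,0.05],-1],[[0.085,-0.2,0.0],[-0.009,-0.12,0.07],-1],[[0.105,-0.25,0.0],[-0.011,-0.15,0.09],-1],[[0.125,-0.3,0.0],[-0.013,-0.18,0.105],-1],[[0.15,-0.35,0.0],[-0.015,-0.21,0.12],-1],[[0.17,-0.4,0.0],[-0.017,-0.24,0.14],-1],[[0.19,-0.45,0.0],[-0.019,-0.27,0.155],-1],[[0.21,-0.5,0.0],[-0.022,-0.309,0.176],-1],[[0.235,-0.56,0.0],[-0.022,-0.309,0.176],-1],[[0.26,-0.62,0.0],[-0.022,-0.309,0.176],-1]]' --squeeze 20

```text
clock: 1.1
ee_pos: [0.4524, 0.1115, 0.3263]
orientation: [-0.589, -0.391, -0.246, 0.664]
ft_force: [0.8, 0.1, -0.7]
finger_gap: 0.0
```

Request:
apply_moves --series '[[[0,0,0],[0,0,0],-1],[[0,0,0],[0,0,0],-1]]'

```text
clock: 1.27
ee_pos: [0.4521, 0.1077, 0.3256]
orientation: [-0.592, -0.385, -0.248, 0.663]
ft_force: [0.1, 0.0, -1.5]
finger_gap: 0.002
```

Run:
```python
from h import *
from scipy.spatial.transform import Rotation as R
st=sensors.sense(); print(st['clock'],st['joint_pos'].round(3),st['ee_pos'].round(4),st['finger_gap'],st['ft_force'])
m=R.from_quat(st['orientation']).as_matrix(); print((F@m).round(3), toF(st['ee_pos']).round(4))
r0=R.from_quat(st['orientation'])
d=R.from_matrix(np.stack([np.cross(nin,ym),nin,ym],1)); print((d*r0.inv()).as_rotvec()/np.pi)
snap('side','side1');snap('top','top1')
```

```text
1.2667 [-0.007 -0.989 -0.833  0.804  0.182 -0.133] [0.4521 0.1077 0.3256] 0.001989834747876615 [ 0.13989233  0.0150207  -1.48569188]
[[ 0.025  1.     0.006]
 [-0.008 -0.006  1.   ]
 [ 1.    -0.025  0.008]] [-0.2249  0.2069  0.0183]
[ 0.00086914 -0.00783431  0.00303166]
```

View pics/side1.png

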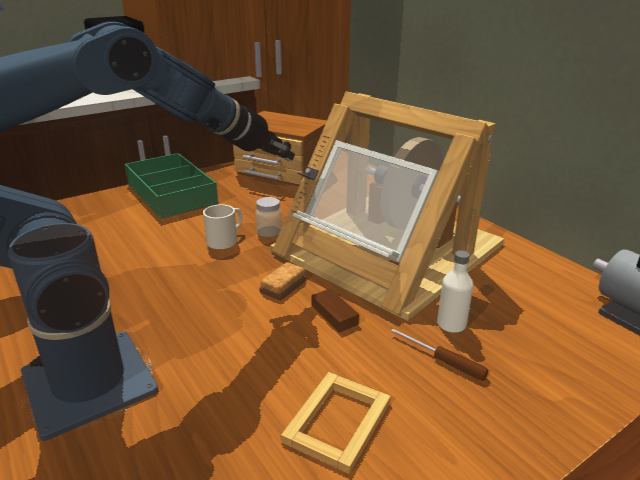

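View pics/top1.png

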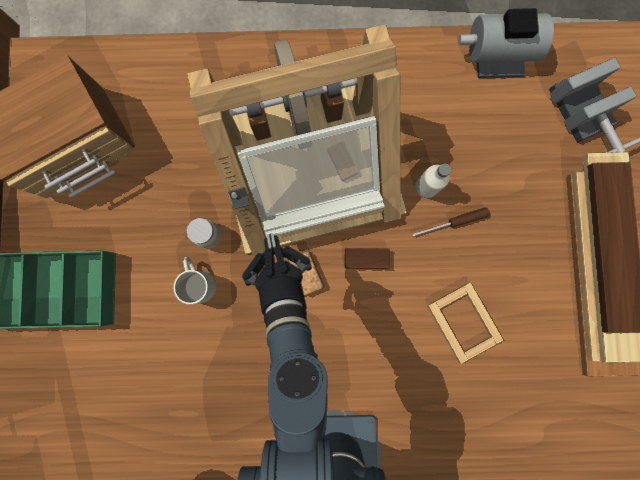

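Request:
apply_moves --series '[[[0.03,0,0],[0.001,-0.008,0.003],-1],[[0.06,0,0],[0.001,-0.008,0.003],-1]]'

```text
clock: 1.53
ee_pos: [0.4988, 0.1154, 0.3286]
orientation: [-0.582, -0.403, -0.25, 0.661]
ft_force: [-1.0, -0.3, 1.0]
finger_gap: -0.002
```

```bash
cat > st.py <<'E'
from h import *
from scipy.spatial.transform import Rotation as R
def go(q):
    st=sensors.sense(); print(st['clock'],st['joint_pos'].round(3),st['ee_pos'].round(4),'F',toF(st['ee_pos']).round(4),'ft',st['ft_force'].round(2),'Fs',(F@st['ft_force']).round(2))
    r0=R.from_quat(st['orientation']); print((F@r0.as_matrix()).round(3)[:,1])
    d=R.from_matrix(np.stack([np.cross(nin,ym),nin,ym],1)); print('turn',((d*r0.inv()).as_rotvec()/np.pi).round(4))
    for a in q: print(a,'shift',((toW(a)-st['ee_pos'])/.8).round(4))
E
python3 -c "
from st import *
go([(-.14,.091,-.02),(-.14,.091,-.135)])"
```

```text
1.5333 [ 0.001 -0.843 -0.789  0.672  0.199 -0.141] [0.4988 0.1154 0.3286] F [-0.1879  0.2038  0.0478] ft [-1.   -0.33  0.98] Fs [-1.42 -0.09  0.2 ]
[1.    0.013 0.007]
turn [-0.0001  0.0022 -0.0053]
(-0.14, 0.091, -0.02) shift [ 0.0323 -0.1373 -0.1038]
(-0.14, 0.091, -0.135) shift [-0.048  -0.1559 -0.2216]
```

Request:
apply_moves --series '[[[0.008,-0.034,-0.026],[0,0.002,-0.005],-1],[[0.016,-0.068,-0.052],[0,0.002,-0.005],-1],[[0.024,-0.103,-0.078],[0,0.002,-0.005],-1],[[0.032,-0.137,-0.104],[0,0.002,-0.005],-1],[[0.012,-0.142,-0.133],[0,0.002,-0.005],-1],[[-0.008,-0.147,-0.163],[0,0.002,-0.005],-1],[[-0.028,-0.151,-0.192],[0,0.002,-0.005],-1],[[-0.048,-0.156,-0.222],[0,0.002,-0.005],-1],[[-0.048,-0.156,-0.222],[0,0.002,-0.005],-1],[[-0.048,-0.156,-0.222],[0,0.002,-0.005],-1]]'

```text
clock: 2.37
ee_pos: [0.4598, -0.0095, 0.1467]
orientation: [-0.586, -0.393, -0.252, 0.662]
ft_force: [0.6, -0.3, 0.5]
finger_gap: -0.0
```

```bash
python3 -c "
from st import *
go([(-.14,.091,-.135),(-.088,.091,-.135)])
snap('side','side2');snap('top','top2')"
```

```text
2.3667 [-0.45  -0.958 -1.17   0.527  0.538 -0.432] [ 0.4598 -0.0095  0.1467] F [-0.1379  0.091  -0.1391] ft [ 0.58 -0.34  0.52] Fs [ 0.1  -0.46  0.71]
[ 1.     0.002 -0.006]
turn [-0.0007 -0.0022  0.0002]
(-0.14, 0.091, -0.135) shift [0.0008 0.0002 0.0057]
(-0.088, 0.091, -0.135) shift [ 0.0527  0.0122 -0.0316]
```

View pics/side2.png

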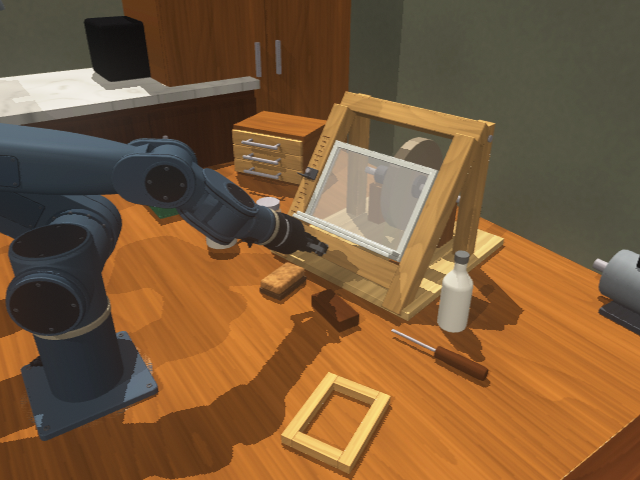

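View pics/top2.png

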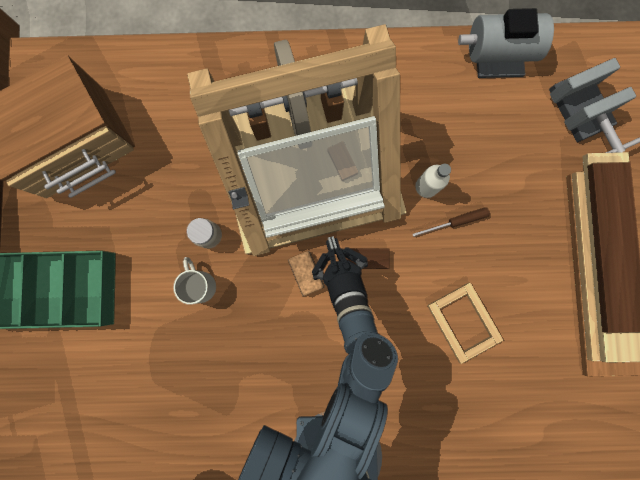

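Run:
```python
from h import *
for n in ('side2','top2'):
    c=dict(np.load(f'pics/{n}.npz')); P=toF(cloud(c)); g=c['frame'].astype(int).max(-1)
    m=(g<95)&(abs(P[...,1]-.091)<.07)&(P[...,0]>-.17)&(P[...,0]<-.02)&(abs(P[...,2]+.139)<.06)
    Q=P[m]; print(n,len(Q))
    for a in np.arange(-.15,-.03,.006):
        q=Q[abs(Q[:,0]-a)<.003]
        if len(q): print(a.round(3),len(q),q.min(0).round(3),q.max(0).round(3))
```

```text
side2 266
-0.15 29 [-0.153  0.03  -0.155] [-0.147  0.076 -0.123]
-0.144 9 [-0.147  0.046 -0.156] [-0.141  0.075 -0.123]
-0.138 13 [-0.14   0.074 -0.155] [-0.135  0.083 -0.123]
-0.132 20 [-0.135  0.06  -0.156] [-0.13   0.095 -0.123]
-0.126 8 [-0.129  0.052 -0.156] [-0.125  0.078 -0.128]
-0.12 14 [-0.123  0.065 -0.152] [-0.117  0.079 -0.127]
-0.114 8 [-0.117  0.076 -0.153] [-0.112  0.083 -0.127]
-0.108 1 [-0.11   0.085 -0.128] [-0.11   0.085 -0.128]
-0.084 3 [-0.084  0.076 -0.144] [-0.082  0.078 -0.135]
-0.078 12 [-0.081  0.076 -0.146] [-0.075  0.082 -0.133]
-0.072 4 [-0.074  0.083 -0.15 ] [-0.07   0.091 -0.129]
-0.066 1 [-0.069  0.085 -0.13 ] [-0.069  0.085 -0.13 ]
top2 1075
-0.15 115 [-0.153  0.028 -0.135] [-0.147  0.149 -0.113]
-0.144 76 [-0.147  0.033 -0.139] [-0.141  0.143 -0.114]
-0.138 85 [-0.141  0.039 -0.147] [-0.135  0.14  -0.115]
-0.132 74 [-0.135  0.043 -0.145] [-0.129  0.137 -0.115]
-0.126 69 [-0.129  0.047 -0.145] [-0.123  0.131 -0.118]
-0.12 108 [-0.123  0.052 -0.148] [-0.117  0.127 -0.118]
-0.114 68 [-0.117  0.057 -0.148] [-0.111  0.122 -0.119]
-0.108 31 [-0.111  0.063 -0.138] [-0.105  0.116 -0.119]
-0.102 17 [-0.104  0.08  -0.146] [-0.099  0.103 -0.124]
-0.096 15 [-0.099  0.077 -0.128] [-0.094  0.102 -0.123]
-0.09 17 [-0.092  0.077 -0.128] [-0.087  0.103 -0.122]
-0.084 12 [-0.086  0.076 -0.137] [-0.081  0.103 -0.123]
-0.078 16 [-0.081  0.076 -0.131] [-0.075  0.103 -0.121]
-0.072 9 [-0.075  0.077 -0.129] [-0.07   0.101 -0.121]
-0.066 1 [-0.069  0.088 -0.125] [-0.069  0.088 -0.125]
```

Request:
apply_moves --series '[[[0.013,0.003,-0.008],[-0.001,-0.002,0],-1],[[0.026,0.006,-0.016],[-0.001,-0.002,0],-1],[[0.04,0.009,-0.024],[-0.001,-0.002,0],-1],[[0.0527,0.012,-0.0316],[-0.001,-0.002,0],-1],[[0.0527,0.012,-0.0316],[-0.001,-0.002,0],-1],[[0.0527,0.012,-0.0316],[-0.001,-0.002,0],-1]]'

```text
clock: 2.97
ee_pos: [0.5051, -0.0022, 0.1279]
orientation: [-0.587, -0.398, -0.255, 0.657]
ft_force: [-0.0, -0.3, 0.0]
finger_gap: 0.0
```

```bash
python3 -c "
from st import *
go([(-.088,.091,-.135),(-.088,.091,-.115),(-.088,.091,-.105),(-.088,.091,-.04)])
levels(snap('top','top3'))"
```

```text
2.9667 [-0.362 -0.707 -1.119  0.28   0.471 -0.366] [ 0.5051 -0.0022  0.1279] F [-0.0896  0.0878 -0.1282] ft [-0.05 -0.25  0.01] Fs [-0.09 -0.24 -0.05]
[ 1.    -0.005  0.006]
turn [0.0013 0.0022 0.0007]
(-0.088, 0.091, -0.135) shift [-0.004   0.0031 -0.0081]
(-0.088, 0.091, -0.115) shift [0.0099 0.0063 0.0124]
(-0.088, 0.091, -0.105) shift [0.0169 0.008  0.0227]
(-0.088, 0.091, -0.04) shift [0.0623 0.0185 0.0892]
lip 572 z med -0.0847 pct [-0.0864 -0.083 ]
lipleft 118 z med -0.0849 pct [-0.087  -0.0831]
step 282 z med -0.0941 pct [-0.1002 -0.092 ]
ptr 79 z med 0.0013 pct [-0.0006  0.0026]
```

Request:
apply_moves --series '[[[0.006,0.002,0.0085],[0,0,0],-1],[[0.012,0.004,0.017],[0,0,0],-1],[[0.0174,0.005,0.0255],[0,0,0],-1],[[0.0232,0.006,0.034],[0,0,0],-1],[[0.029,0.008,0.0425],[0,0,0],-1],[[0.0348,0.009,0.051],[0,0,0],-1],[[0.0406,0.0105,0.0595],[0,0,0],-1],[[0.0464,0.012,0.068],[0,0,0],-1],[[0.0505,0.013,0.074],[0,0,0],-1],[[0.0525,0.0135,0.077],[0,0,0],-1],[[0.0525,0.0135,0.077],[0,0,0],-1]]'

```text
clock: 3.93
ee_pos: [0.5463, 0.008, 0.1885]
orientation: [-0.587, -0.397, -0.256, 0.657]
ft_force: [-0.4, -0.1, 0.2]
finger_gap: -0.002
```

```bash
python3 -c "
from st import *
go([(-.088,.091,-.04)])
levels(snap('top','top4')); levels(snap('side','side4'))"
```

```text
3.9333 [-0.291 -0.623 -0.955  0.338  0.414 -0.315] [0.5463 0.008  0.1885] F [-0.0895  0.0885 -0.0543] ft [-0.37 -0.07  0.17] Fs [-0.4   0.02 -0.08]
[ 1.    -0.006  0.006]
turn [0.0012 0.0024 0.0013]
(-0.088, 0.091, -0.04) shift [0.0108 0.0057 0.0135]
lip 610 z med -0.0245 pct [-0.0262 -0.0231]
lipleft 134 z med -0.0249 pct [-0.0273 -0.0234]
step 305 z med -0.0342 pct [-0.0414 -0.0324]
ptr 76 z med 0.0012 pct [-0.0003  0.003 ]
lip 25 z med -0.0434 pct [-0.0576 -0.0371]
step 86 z med -0.0307 pct [-0.0426 -0.0269]
ptr 11 z med -0.0001 pct [-0.0027  0.0166]
```

View pics/side4.png

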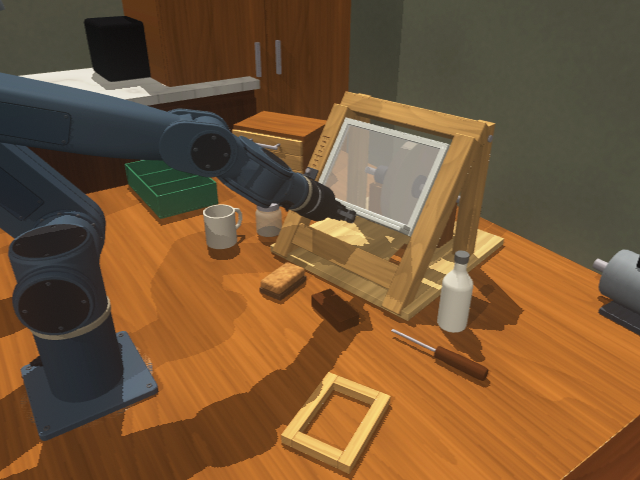

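View pics/top4.png

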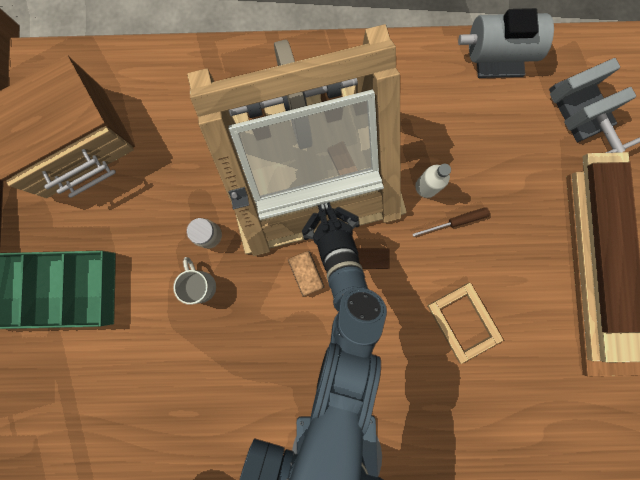

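Request:
apply_moves --series '[[[0.0035,0.001,0.005],[0,0,0],-1],[[0.007,0.002,0.01],[0,0,0],-1],[[0.0105,0.0025,0.015],[0,0,0],-1],[[0.0126,0.003,0.0184],[0,0,0],-1],[[0.0126,0.003,0.0184],[0,0,0],-1],[[0.0126,0.003,0.0184],[0,0,0],-1]]'

```text
clock: 4.53
ee_pos: [0.5557, 0.0105, 0.2019]
orientation: [-0.587, -0.397, -0.256, 0.658]
ft_force: [-0.4, -0.7, -1.3]
finger_gap: 0.001
```

```bash
python3 -c "
from st import *
go([])
levels(snap('top','top5')); levels(snap('top','top5b'))"
```

```text
4.5333 [-0.277 -0.601 -0.915  0.354  0.403 -0.305] [0.5557 0.0105 0.2019] F [-0.0893  0.0888 -0.0378] ft [-0.43 -0.75 -1.29] Fs [ 0.26 -0.63 -1.4 ]
[ 1.    -0.006  0.005]
turn [0.001  0.0017 0.0014]
lip 608 z med -0.0082 pct [-0.0099 -0.0068]
lipleft 136 z med -0.0086 pct [-0.0118 -0.007 ]
step 311 z med -0.0178 pct [-0.0241 -0.0161]
ptr 76 z med 0.0012 pct [-0.0003  0.0026]
lip 619 z med -0.0083 pct [-0.0099 -0.0067]
lipleft 135 z med -0.0086 pct [-0.0114 -0.0071]
step 322 z med -0.0179 pct [-0.0241 -0.0161]
ptr 78 z med 0.0012 pct [-0.0004  0.0025]
```

```bash
cat > fin.py <<'E'
from h import *
def prof(c):
    P=toF(cloud(c)); ok=c['depth']>0
    m=ok&(P[...,0]>-.028)&(P[...,0]<-.012)&(P[...,1]>-.04)&(P[...,1]<.222)&(P[...,2]>-.03)&(P[...,2]<.02)
    Q=P[m]; Q=Q[abs(Q[:,2]-np.median(Q[:,2]))<.004]
    p=np.polyfit(Q[:,1],Q[:,2],1); q=np.polyfit(Q[:,0],Q[:,2],1); print('lip slope y',p,'at .23',np.polyval(p,.23),'slope x',q[0],len(Q))
    m=ok&(P[...,0]>-.030)&(P[...,0]<-.004)&(P[...,1]>.246)&(P[...,1]<.276)&(P[...,2]>-.02)&(P[...,2]<.02)
    for y in (.250,.258,.266,.273):
        r=[]
        for x in np.arange(-.028,-.005,.005):
            k=m&(abs(P[...,1]-y)<.004)&(abs(P[...,0]-x)<.0025); r.append((int(k.sum()),round(1e3*float(np.median(P[k][:,2])),1)) if k.any() else None)
        print(y,r)
E
python3 -c "
from fin import *
for n in ('top5','top5b','top0'): prof(dict(np.load(f'pics/{n}.npz')))
import cv2
a=cv2.imread('pics/top5.png');cv2.imwrite('pics/t5z.png',cv2.resize(a[170:230,220:320],None,fx=8,fy=8,interpolation=cv2.INTER_CUBIC))
a=cv2.imread('pics/side5.png') if 0 else cv2.imread('pics/side4.png');cv2.imwrite('pics/s4z.png',cv2.resize(a[140:240,280:420],None,fx=5,fy=5,interpolation=cv2.INTER_CUBIC))"
```

```text
lip slope y [ 0.00022477 -0.00828912] at .23 -0.008237420130293181 slope x -0.019204348044486643 607
0.25 [(5, 0.6), (7, 1.0), (6, 1.2), (4, 1.0), (7, 0.5)]
0.258 [(6, 1.2), (5, 2.7), (7, 1.0), (8, 1.7), (3, 2.4)]
0.266 [(8, 0.9), (6, 0.4), (5, 1.7), (7, 2.0), (15, 13.3)]
0.273 [(6, 0.9), (4, 1.4), (4, 1.2), (6, 1.5), (18, 10.2)]
lip slope y [-0.00090973 -0.00822463] at .23 -0.008433863026860156 slope x 0.026951432687460492 620
0.25 [(6, 1.4), (9, 1.4), (5, 0.6), (5, 1.7), (5, 1.3)]
0.258 [(4, 1.6), (7, 0.8), (6, 1.6), (6, 1.4), (6, 1.0)]
0.266 [(5, -0.3), (6, 0.9), (7, 1.4), (5, 1.7), (14, 10.1)]
0.273 [(3, -0.1), (6, 1.4), (5, 0.9), (5, 0.7), (17, 12.7)]
  return _methods._mean(a, axis=axis, dtype=dtype,
  ret = ret.dtype.type(ret / rcount)
Traceback (most recent call last):
  File "fin.py", line 6, in prof
    p=np.polyfit(Q[:,1],Q[:,2],1); q=np.polyfit(Q[:,0],Q[:,2],1); print('lip slope y',p,'at .23',np.polyval(p,.23),'slope x',q[0],len(Q))
TypeError: expected non-empty vector for x
```

Request:
apply_moves --series '[[[0.002,0.0005,0.003],[0,0,0],-1],[[0.004,0.001,0.006],[0,0,0],-1],[[0.0059,0.0014,0.0087],[0,0,0],-1],[[0.0059,0.0014,0.0087],[0,0,0],-1],[[0.0059,0.0014,0.0087],[0,0,0],-1]]'

```text
clock: 5.05
ee_pos: [0.5603, 0.0115, 0.2085]
orientation: [-0.587, -0.396, -0.255, 0.658]
ft_force: [0.5, 0.4, -1.6]
finger_gap: 0.003
```

```bash
python3 -c "
from st import *
from fin import *
go([])
for k in range(3):
  c=snap('top',f'top6{k}'); levels(c); prof(c)"
```

```text
5.05 [-0.271 -0.591 -0.896  0.362  0.397 -0.301] [0.5603 0.0115 0.2085] F [-0.0893  0.0888 -0.0296] ft [ 0.53  0.43 -1.58] Fs [ 1.41  0.3  -0.95]
[ 1.    -0.006  0.004]
turn [0.001  0.0016 0.0015]
lip 618 z med -0.0002 pct [-0.0017  0.0013]
lipleft 133 z med -0.0004 pct [-0.0028  0.001 ]
step 330 z med -0.0098 pct [-0.0166 -0.0076]
ptr 75 z med 0.001 pct [-0.0003  0.0022]
lip slope y [ 0.00036102 -0.00023014] at .23 -0.0001471071921031942 slope x 0.029728854432276193 620
0.25 [(6, 0.6), (7, 0.2), (6, 1.5), (6, 1.0), (5, 2.0)]
0.258 [(6, 1.5), (5, 2.1), (6, 0.7), (7, 0.9), (4, 1.4)]
0.266 [(6, -0.5), (6, 1.5), (5, 2.1), (6, 1.5), (15, 12.8)]
0.273 [(6, 1.1), (5, 0.5), (4, 1.0), (6, 0.7), (17, 11.0)]
lip 613 z med -0.0001 pct [-0.0018  0.0013]
lipleft 137 z med -0.0004 pct [-0.0031  0.0013]
step 330 z med -0.0098 pct [-0.0163 -0.0077]
ptr 80 z med 0.001 pct [-0.0002  0.0026]
lip slope y [-8.76778974e-05 -1.61914213e-04] at .23 -0.00018208012929312082 slope x 0.026599084665429457 611
0.25 [(6, 0.7), (8, 1.4), (6, 1.7), (3, 1.0), (6, 1.2)]
0.258 [(6, 0.4), (7, 0.9), (6, 1.1), (6, 0.6), (9, 2.0)]
0.266 [(8, 0.2), (7, 0.4), (5, 2.5), (5, 1.7), (16, 10.8)]
0.273 [(7, 1.2), (6, 0.9), (4, 0.7), (5, 0.8), (15, 13.5)]
lip 612 z med -0.0002 pct [-0.0018  0.0013]
lipleft 133 z med -0.0005 pct [-0.0026  0.0011]
step 317 z med -0.0096 pct [-0.0168 -0.0077]
ptr 76 z med 0.0013 pct [-0.0001  0.0026]
lip slope y [ 0.00024606 -0.00022654] at .23 -0.00016994382022911947 slope x -0.0008323624596570761 609
0.25 [(4, 1.9), (8, 1.2), (6, 1.4), (5, 1.6), (6, 1.1)]
0.258 [(7, 0.2), (8, 1.9), (6, 1.8), (6, 1.7), (5, 0.3)]
0.266 [(5, 0.7), (6, 1.2), (4, 0.8), (5, 2.1), (17, 10.4)]
0.273 [(6, 0.8), (4, 0.0), (6, 0.7), (5, 1.5), (17, 12.9)]
```

Request:
apply_moves --series '[[[0.0005,0.0001,0.0007],[0,0,0],-1],[[0.0009,0.0002,0.0013],[0,0,0],-1],[[0.0009,0.0002,0.0013],[0,0,0],-1],[[0.0009,0.0002,0.0013],[0,0,0],-1]]'

```text
clock: 5.53
ee_pos: [0.5605, 0.0116, 0.2087]
orientation: [-0.588, -0.396, -0.255, 0.658]
ft_force: [-2.7, -0.2, -0.1]
finger_gap: -0.001
```

```bash
python3 -c "
from st import *
go([])
levels(snap('top','top7')); levels(snap('top','top7b')); levels(snap('top','top7c')); snap('side','side7')
import cv2
a=cv2.imread('pics/top7.png');cv2.imwrite('pics/t7z.png',cv2.resize(a[170:230,220:320],None,fx=8,fy=8,interpolation=cv2.INTER_CUBIC))
a=cv2.imread('pics/side7.png');cv2.imwrite('pics/s7z.png',cv2.resize(a[140:240,280:420],None,fx=5,fy=5,interpolation=cv2.INTER_CUBIC))"
```

```text
5.5333 [-0.27  -0.59  -0.893  0.364  0.396 -0.3  ] [0.5605 0.0116 0.2087] F [-0.0892  0.0888 -0.0293] ft [-2.71 -0.23 -0.08] Fs [-2.16  0.39 -1.61]
[ 1.    -0.007  0.003]
turn [0.001  0.0011 0.0017]
lip 619 z med -0.0001 pct [-0.0017  0.0016]
lipleft 141 z med -0.0002 pct [-0.0037  0.001 ]
step 323 z med -0.0094 pct [-0.0161 -0.0076]
ptr 72 z med 0.0012 pct [-0.0003  0.0029]
lip 617 z med -0.0 pct [-0.0017  0.0015]
lipleft 137 z med -0.0 pct [-0.0022  0.0015]
step 318 z med -0.0094 pct [-0.0166 -0.0078]
ptr 78 z med 0.0013 pct [-0.0003  0.0026]
lip 619 z med -0.0 pct [-0.0015  0.0013]
lipleft 139 z med -0.0002 pct [-0.0038  0.0013]
step 326 z med -0.0095 pct [-0.0165 -0.0077]
ptr 73 z med 0.0015 pct [0.0001 0.0029]
```

View pics/t7z.png

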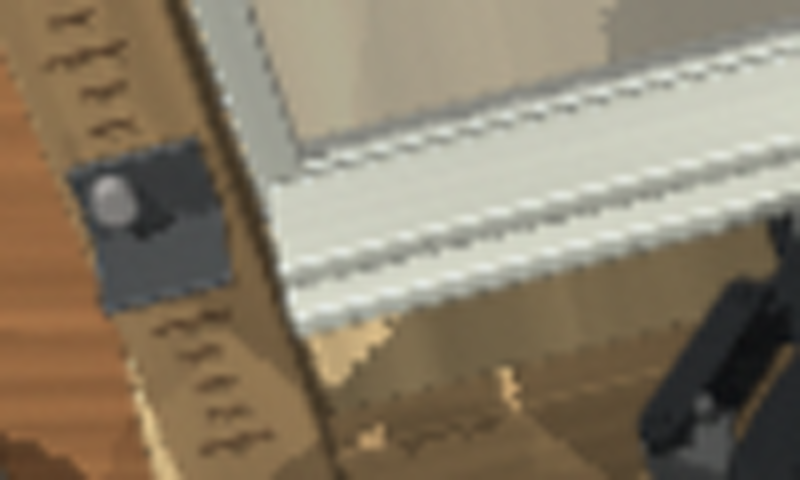

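View pics/s7z.png

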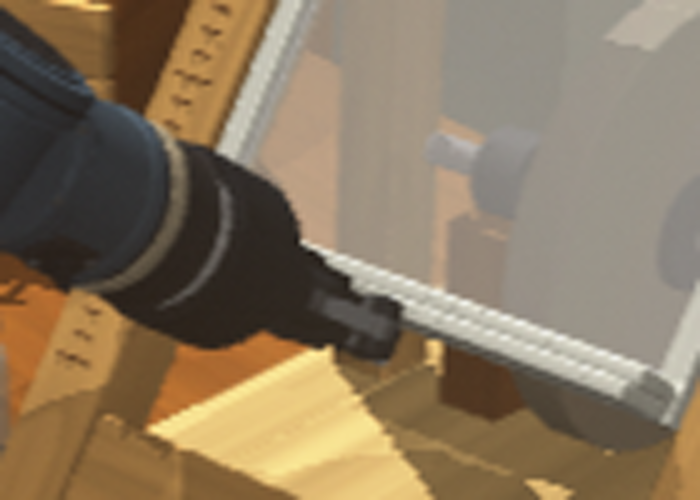

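Request:
apply_moves --series '[[[0.0005,0.0001,0.0007],[0,0,0],-1],[[0.0009,0.0002,0.0013],[0,0,0],-1],[[0.0009,0.0002,0.0013],[0,0,0],-1],[[0.0009,0.0002,0.0013],[0,0,0],-1]]'

```text
clock: 6.07
ee_pos: [0.5614, 0.0118, 0.21]
orientation: [-0.588, -0.396, -0.255, 0.658]
ft_force: [0.4, -0.9, -3.1]
finger_gap: 0.002
```

```bash
python3 -c "
from st import *
go([])
levels(snap('top','top8')); levels(snap('top','top8b'))"
```

```text
6.0667 [-0.269 -0.588 -0.89   0.365  0.396 -0.3  ] [0.5614 0.0118 0.21  ] F [-0.0891  0.0888 -0.0278] ft [ 0.44 -0.89 -3.07] Fs [ 1.95 -0.97 -2.38]
[ 1.    -0.006  0.003]
turn [0.001  0.0012 0.0016]
lip 615 z med 0.0016 pct [0.0001 0.003 ]
lipleft 139 z med 0.0015 pct [-0.001   0.0031]
step 298 z med -0.0077 pct [-0.0142 -0.0059]
ptr 73 z med 0.001 pct [-0.0004  0.0024]
lip 625 z med 0.0016 pct [0.    0.003]
lipleft 139 z med 0.0013 pct [-0.0046  0.0026]
step 333 z med -0.008 pct [-0.015  -0.0063]
ptr 74 z med 0.0011 pct [-0.0004  0.0028]
```

Request:
apply_moves --series '[[[-0.0035,-0.0008,-0.005],[0,0,0],-1],[[-0.007,-0.0016,-0.01],[0,0,0],-1],[[-0.014,-0.003,-0.0205],[0,0,0],-1],[[-0.014,-0.003,-0.0205],[0,0,0],-1],[[-0.034,-0.008,-0.006],[0,0,0],-1],[[-0.054,-0.012,0.008],[0,0,0],-1],[[-0.074,-0.017,0.0225],[0,0,0],-1],[[-0.094,-0.0215,0.037],[0,0,0],-1],[[-0.094,-0.0215,0.037],[0,0,0],-1],[[-0.094,-0.0215,0.037],[0,0,0],-1],[[-0.094,-0.0215,0.037],[0,0,0],-1]]'

```text
clock: 7.08
ee_pos: [0.4862, -0.0055, 0.2393]
orientation: [-0.588, -0.396, -0.255, 0.658]
ft_force: [0.8, 0.1, -1.0]
finger_gap: -0.002
```

```bash
python3 -c "
from st import *
from fin import *
go([])
for k in range(3):
  c=snap('top',f'top9{k}'); levels(c)
prof(c); levels(snap('side','side9'))"
```

```text
7.0833 [-0.394 -0.896 -0.971  0.629  0.492 -0.387] [ 0.4862 -0.0055  0.2393] F [-0.1692  0.0889 -0.048 ] ft [ 0.79  0.13 -0.97] Fs [ 1.21 -0.05 -0.33]
[ 1.    -0.007  0.003]
turn [0.001  0.0013 0.0017]
lip 614 z med 0.0016 pct [0.0002 0.0031]
lipleft 134 z med 0.0015 pct [-0.001   0.0031]
step 308 z med -0.0076 pct [-0.0132 -0.0059]
ptr 72 z med 0.0011 pct [-0.0007  0.0025]
lip 616 z med 0.0017 pct [0.0001 0.0032]
lipleft 137 z med 0.0014 pct [-0.0039  0.0031]
step 308 z med -0.0078 pct [-0.013  -0.0062]
ptr 72 z med 0.0012 pct [-0.0002  0.0027]
lip 612 z med 0.0017 pct [0.0001 0.0031]
lipleft 129 z med 0.0016 pct [-0.0007  0.003 ]
step 306 z med -0.0075 pct [-0.0124 -0.0058]
ptr 73 z med 0.0012 pct [-0.0006  0.0025]
lip slope y [-0.00032763  0.00166036] at .23 0.0015850041740622343 slope x 0.006191734010719793 613
0.25 [(8, 0.8), (6, 1.0), (7, 0.8), (4, 0.4), (7, 1.2)]
0.258 [(7, 1.2), (8, 1.5), (4, 1.9), (6, 1.2), (5, 1.5)]
0.266 [(5, 0.8), (5, 1.1), (5, 0.6), (8, 1.6), (14, 7.7)]
0.273 [(4, 1.1), (6, 1.1), (6, 1.5), (2, 0.0), (16, 12.3)]
lip 49 z med -0.0171 pct [-0.0173 -0.017 ]
lipleft 12 z med -0.0062 pct [-0.0173 -0.0006]
step 123 z med -0.0058 pct [-0.0167 -0.0012]
```

View pics/side9.png

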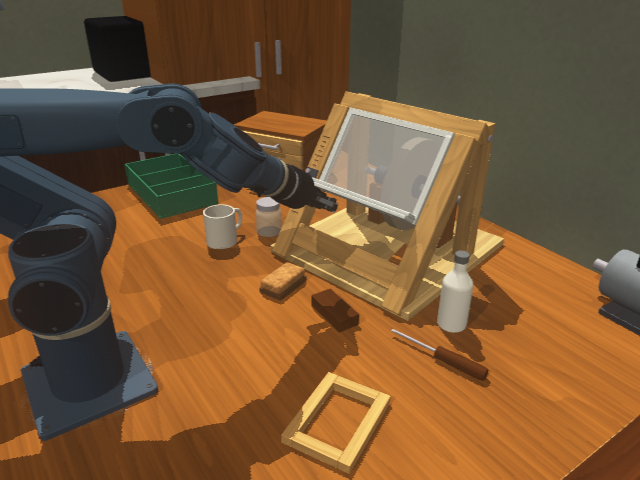

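View pics/top90.png

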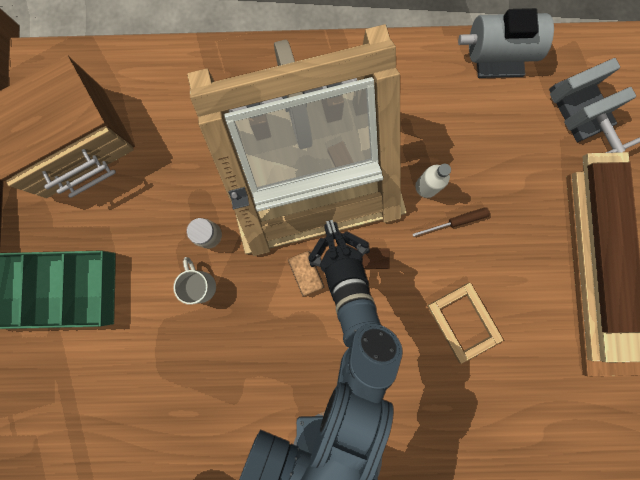

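```bash
python3 -c "
from h import *
print(order.job_done())"
```

```text
the job is handed in; nothing more can be done
None
```

I pushed the guard window about 86 mm up its slope and left it standing at the pointer, then handed the job in at about 7.3 s. I used the closed fingertips under the middle of the lip, finished with small trim pushes, then lowered the fingers 20 mm and backed them out 80 mm. The hand-in gave no verdict.

- **Level:** After backing away, three top-camera readings put the top of the lip 0.3 to 0.5 mm above the pointer's upper face. The measurement noise is of about that size. The window did not move when the fingers left it.
- **Pointer:** It read the same throughout, 1.0 to 1.5 mm on my scale, so I saw no sign that it shifted.
- **Contact:** The wrist force stayed around 3 N in the readings I took. I planned the moves so that the fingers would not touch the pane or pinch the lip. Nothing else on the bench looked moved in the last pictures, judged by eye only.
- **Not confirmed:** The side camera could not check the level, because the gripper hid the pointer in its last picture. The final figure rests on the top camera alone.
- **Departures from plan:**
  - The arm could not reach my first approach pose, because joint 2 came to its range limit (-0.989 against -0.99 rad). I came down in front of the lip from closer in instead.
  - One trim push moved the window only about 0.2 mm of the 1.3 mm commanded, so I repeated it.

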